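Tip the coil bobbin into the soldering cradle and flip the keeper over it

TASK

The tall square-flanged coil bobbin stands on end in the groove of the birch cradle: gently push it over so that it lies on its side in the groove with its brass lugs towards the end stop, then push the nickel keeper arm over across it until the keeper is fully down between the bobbin's two flanges. Work only by pushing with the fingers: do not pinch, lift or carry the bobbin, and leave everything else on the zinc shelf where it is.

Things in the scene. Friction and masses are not known exactly. Their poses are not given: they have to be found in the camera images.
- cradle: Fixed birch soldering cradle, slab 150 (x) x 100 (y) x 12 mm; origin under its centre, on the zinc. A groove 44 mm wide runs along x, floor 12 mm above the zinc, between rails 8 mm thick, tops 24 mm above the zinc; open at the -x end. At x = 10 mm, 24 mm long, stand a hinge post outside the +y rail (y 33 to 47, top 42 mm) and a rest post outside the -y rail (y -31 to -43, top 41 mm).
- stop (a point): Middle of the top inner edge of the stop block that closes the groove at the +x end of the cradle: x = 58 mm, y = 0, 38 mm above the zinc. The block is 12 mm thick and 60 mm wide.
- bobbin: Tall white nylon bobbin, loose, about 40 g: 36 x 36 x 4 mm square flanges on a 20 mm thick core, 64 mm long, and two brass lugs 5 mm out of its top end. Origin at the centre of its foot, z along the core to the lug end. It starts standing on the groove floor near the open end (about 40 mm to -x of the cradle's origin), square to the groove to a few degrees.
- bobbin_mid (a point): Middle of the tall bobbin, on its axis. Pushed high up (under 0.3 N at 45 mm above the groove floor) towards the cradle's +x, the bobbin tips about its leading lower edge, falls by itself from about 30 degrees on and comes to lie with this point near x = +10 mm of the cradle, 30 mm above the zinc.
- keeper (a joint): Angle of the nickel keeper arm, rad. 0 = fully down, level across the groove to the rest post; 1.57 = upright; up to 2.2 = leaning back outwards (to the cradle's +y). Starts at 1.8 to 2.1. The hinge is stiff: the arm stays where it is left, takes about 1 N at the tip to push, and must be pushed all the way down to its stop at 0.
- keeper_tip (a point): Centre of the round cross-bar (10 mm thick, 24 mm long along the cradle's x) at the keeper's free end, 75 mm from its hinge axis. The arm is a bar 14 mm wide (x) and 6 mm thick. Fully down, its top is 50 mm and the cross-bar's top 52 mm above the zinc, and it lies between the flanges of the lying bobbin (flange tops 48 mm).
- keeper_hinge (a point): The keeper's hinge axis (it runs along the cradle's x), at x = 10, y = 40 mm of the cradle, 47 mm above the zinc.
- short_bobbin: Bystander: short round white bobbin, 36 mm across, 40 mm tall, standing about 120 mm to the -y side of the cradle's centre. Origin under its centre.
- star_post: Bystander: translucent blue star post, 28 mm across, 34 mm tall, beyond the cradle's stop. Origin under its centre.
- bumper_cap: Bystander: green pop bumper cap, 76 mm across, 18 mm high, about 150 mm to the +y side and 100 mm to the +x of the cradle's centre. Origin under its centre.
- kicker_arm: Bystander: loose nickel slingshot kicker arm, 90 mm long, 20 mm high, lying on the right of the shelf. Origin under its centre.
- screwdriver: Bystander: screwdriver lying on the left of the shelf. Origin under its centre.
- screw_jar: Bystander: glass jar, 60 mm across, 70 mm tall, on the right. Origin under its centre.
- plunger: Bystander: steel coil plunger, 22 mm across, 55 mm tall, standing on the left. Origin under its centre.
Mind the look-alikes: they are no part of the job. What is shaped like the bobbin but black or blue is not meant.

How it is judged (in metres and radians):
On the way, in this order (a step that is already met when the one before it is completed fails the run):
1. the tall bobbin lies at rest on its side in the groove, lugs towards the stop (angle between bobbin's own z axis and vertical between 1.45 and 1.69 rad and z of bobbin_mid in the frame of cradle between 0.024 and 0.036 m and y of bobbin_mid in the frame of cradle between -0.008 and 0.008 m and x of bobbin_mid in the frame of cradle between -0.011 and 0.031 m and x of bobbin in the frame of cradle below 0.005 m and linear speed of bobbin below 0.03 m/s), for 0.2 s.
2. the keeper is fully down across it (value of joint keeper below 0.07 rad), for 0.2 s.
At the end, for the whole second after the job is handed in: The tall bobbin lies at rest on its side in the groove (axis within 7 degrees of level, middle within 8 mm of the groove's centre line and between the keeper's limits lengthwise, lugs towards the stop) and the keeper is down to within 0.07 rad of its stop (all of step 1 and value of joint keeper below 0.07 rad); the robot touches nothing.
It fails at once if the tall bobbin is lifted (its middle more than 65 mm above the zinc; tipping needs 49) (height (world z) of bobbin_mid above 0.065 m).
It fails at once if the tall bobbin is pinched or pushed hard (over 20 N from the fingers) (contact force between the fingers and bobbin above 20 N).
It fails at once if something else on the shelf is moved more than 20 mm (distance of any of short_bobbin, star_post, bumper_cap, kicker_arm, screwdriver, screw_jar, plunger from where it was at the start of the episode above 0.02 m).
It fails at once if something else on the shelf is knocked over (angle between any of short_bobbin, star_post, bumper_cap, kicker_arm, screw_jar, plunger's own z axis and vertical above 0.5 rad).
It also fails if it takes over 48 s, if anything falls off the work surface, if the arm or the gripper's body presses on something with over 40 N, if the wrist force passes 120 N, or if a joint passes its speed limit or range.

ROBOT

A 6-joint arm with a two-finger parallel gripper is mounted at the origin on the work surface. World frame = base frame: x ahead of the robot, y to its left, z up, the work surface at z = 0. Lengths are in m, angles in degrees, forces in N, time in s.
With the tool pointing down it reaches from about 0.3 to 0.85 m from the base axis. Payload 5.4 kg.
Tool frame: the origin (TCP) lies between the finger pads; the fingertips stand 11 mm ahead of it and the grasp point (between the pads) lies 8 mm behind it; z points along the fingers, y is the direction in which the jaws open and shut (so a half turn about z gives the same grasp; the last joint's range is limited). The gripper opens to 85 mm and grips with 20 to 120 N. Pads are 22 mm wide; open, the fingers measure 114 mm over their backs; the gripper's body (76 mm by 85 mm) begins 54 mm behind the grasp point. The pads swing forward as they close: fully open they stand 13 mm farther back than shut.
Start: joints at [-87.668, 9.076, 91.501, -0, 79.423, -12.038], TCP at [0.143, -0.557, 0.242] pointing down, gripper open.
Joint ranges: [-166.64, 166.64], [-54.1, 131.32], [10.49, 154.53], [-73.88, 253.88], [9.74, 151.15], [-171.62, 171.62]. Speed limits (degrees/s): [147.25, 147.25, 180, 180, 180, 180].

INTERFACE

Orientations are given as a 3x3 rotation matrix whose columns are the frame's x, y, z axes.
In Python, from station import robot gives the robot as it stands.
- The arm moves only by the tool drive_tool, never from a script. Its argument "targets" is a list of rows, each a list of 3 entries, a list of its own where there are three numbers: the shift along the world's x, y, z in cm, then the turn about the world's z in rad, then the opening, from 0 (shut) to 1 (fully open). A call has 1 to 12 rows; each row is the pose to reach, as a shift and turn from the pose commanded when the call began; what a row does not reach only later rows make up. A row lasts 1/8 s, in which the tool goes at most 62.5 mm and 10.7 degrees, less where a joint would pass 70% of its speed; a pose out of reach is approached as far as the arm can. A call with a gripper value outside its range is refused whole. The fingers move at their own pace and stop on an object; "force" is the grip in N (left out, the last holds). Time passes only in rows, so rows that repeat a pose let the fingers close. It gives the time, the measured TCP pose, the force and the opening at its end, in the units of the state.
- robot.read_state(): the state, without advancing time (a new reading comes with each control period).
- robot.snapshot(name): name is "scene" or "top" or "wrist"; returns (picture, depth): 480x640x3 uint8, red, green, blue; 480x640 float32, m along the optical axis (not along the pixel's ray), 0 where there is no reading.
- robot.calibration(name): a dict with "fx", "fy", "cx", "cy" (pixels), "camera_from_world" (4x4, takes a point from world to camera coordinates). Camera axes: x right, y up, looking along -z (the intrinsics and any distortion apply to the point x, -y, -z); pixel columns grow to the right and rows downward; lengths in m; the calibration is good to about 2 mm. A picture is of the moment at which its call begins: read the wrist's pose just before it. calibration takes no time and is no camera call; for the wrist camera it gives the pose at the moment of the call.
- robot.sign_off(): hands the job in, once; it reports no verdict.
Trained networks look in the newest picture that a camera, given by its name, has taken for a name from the list of things; names that differ only in an ending like _2 or _b are one class to them, and where a whole thing is asked for, a point or a joint stands for the part that bears it (a point fixed in the world has none). Each returns a list of dicts, best first, with "p" (0 to 1); they miss things now and then, are a little off and sometimes report something else, mostly with a low value. They report only what shows in the picture. A call takes as long as a camera call. They do not tell look-alikes from the thing itself.
- robot.boxes_of(camera, target): "at" ([x, y, z] in m, in world coordinates, good to about 4 mm: the middle of the surface that is visible of it).
- robot.masks_of(camera, target): "mask" (480x640 bool, what is visible of it).
- robot.mark_of(camera, target): "at" ([x, y, z] in m, in world coordinates, good to about 4 mm: a listed point, or the origin of a listed thing).
The state is a dict: "time": time; "joint_positions": joint angles; "dq": joint speeds; "effort": joint torques, N m; "eef_pos": TCP position; "tool_rot": TCP orientation; "ft_force": force on the tool from outside, world axes, zero at the start; "wrist_torque": the same for the moment, N m; "finger_gap": finger opening in m.
Only numpy, scipy, OpenCV 4.12 (cv2) and the standard library are available. Lean on these libraries where they do the work, as an engineer would, in place of code of your own. Each camera call takes 0.05 s, during which the arm holds its last target. There are 200 camera calls.

## Working session

There is one attempt and no reset: what is moved stays moved. The work goes in short steps, Python scripts to look and compute and a tool call to move; the robot and the scene stay as the last step left them, time stands still between calls to the robot, and variables do not carry over. Pictures are saved under pics/ and viewed, about 8 in all and at most 12, crops included, and the job is handed in when it is done.

Besides the shell and the picture viewer there is one more tool, called as a command line: name --argument value ..., lists and objects as JSON in quotes. drive_tool: Moves the arm, as the interface text tells. Its arguments: {"type":"object","properties":{"targets":{"type":"array"},"force":{"type":"number"}},"required":["targets"]}

```bash
mkdir -p pics; python3 - <<'E'
from station import robot
import cv2
for c in ("scene","top"):
    p,d=robot.snapshot(c); cv2.imwrite(f"pics/{c}0.png",p[:,:,::-1])
    for t in ("cradle","stop","bobbin","bobbin_mid","keeper_tip","keeper_hinge","short_bobbin","star_post","screw_jar","bumper_cap","kicker_arm","plunger","screwdriver"):
        r=robot.mark_of(c,t)
        print(c,t,[( [round(float(v),3) for v in q["at"]],round(q["p"],2)) for q in r[:4]])
s=robot.read_state(); print(s["time"],s["eef_pos"],s["tool_rot"],s["finger_gap"])
E
```

```text
scene cradle []
scene stop [([0.571, 0.027, 0.037], 0.79)]
scene bobbin [([0.472, 0.044, 0.013], 0.89), ([0.335, 0.092, 0.001], 0.74), ([0.47, 0.173, 0.001], 0.59), ([0.361, 0.014, 0.001], 0.58)]
scene bobbin_mid [([0.469, 0.048, 0.044], 0.88), ([0.337, 0.089, 0.033], 0.86), ([0.468, 0.172, 0.032], 0.76), ([0.366, 0.015, 0.031], 0.7)]
scene keeper_tip [([0.538, 0.11, 0.116], 0.73)]
scene keeper_hinge [([0.531, 0.077, 0.043], 0.58)]
scene short_bobbin [([0.47, -0.081, 0.002], 0.83)]
scene star_post [([0.642, -0.035, 0.0], 0.57), ([0.469, 0.049, 0.044], 0.18)]
scene screw_jar [([0.619, -0.42, 0.001], 0.6), ([0.471, 0.044, 0.01], 0.18)]
scene bumper_cap [([0.644, 0.177, -0.001], 0.87)]
scene kicker_arm [([0.463, -0.417, 0.001], 0.7)]
scene plunger [([0.677, 0.411, 0.005], 0.8)]
scene screwdriver [([0.458, 0.434, -0.002], 0.93)]
top cradle [([0.512, 0.041, -0.001], 0.65)]
top stop [([0.571, 0.026, 0.042], 0.71), ([0.464, -0.42, -0.002], 0.56)]
top bobbin [([0.364, 0.011, 0.001], 0.87), ([0.469, 0.17, 0.001], 0.84), ([0.473, 0.049, 0.014], 0.72), ([0.336, 0.089, -0.001], 0.62)]
top bobbin_mid [([0.469, 0.051, 0.043], 0.79), ([0.364, 0.014, 0.029], 0.76), ([0.477, 0.17, 0.032], 0.72), ([0.334, 0.092, 0.032], 0.56)]
top keeper_tip [([0.538, 0.104, 0.118], 0.5), ([0.465, -0.419, -0.004], 0.41)]
top keeper_hinge [([0.531, 0.081, 0.045], 0.78), ([0.569, 0.028, 0.043], 0.34)]
top short_bobbin [([0.469, -0.081, 0.001], 0.54)]
top star_post [([0.636, -0.034, 0.001], 0.51)]
top screw_jar [([0.618, -0.421, 0.003], 0.66)]
top bumper_cap [([0.64, 0.176, 0.003], 0.93)]
top kicker_arm [([0.465, -0.42, -0.005], 0.71)]
top plunger [([0.675, 0.41, 0.003], 0.56)]
top screwdriver [([0.458, 0.439, -0.001], 0.96)]
1.4 [ 0.14270824 -0.55701032  0.24230843] [[ 9.68707706e-01  2.48204309e-01  4.32580495e-05]
 [ 2.48204310e-01 -9.68707706e-01 -5.80554754e-06]
 [ 4.04634440e-05  1.63607130e-05 -9.99999999e-01]] 0.08478428028546203
```

View pics/scene0.png

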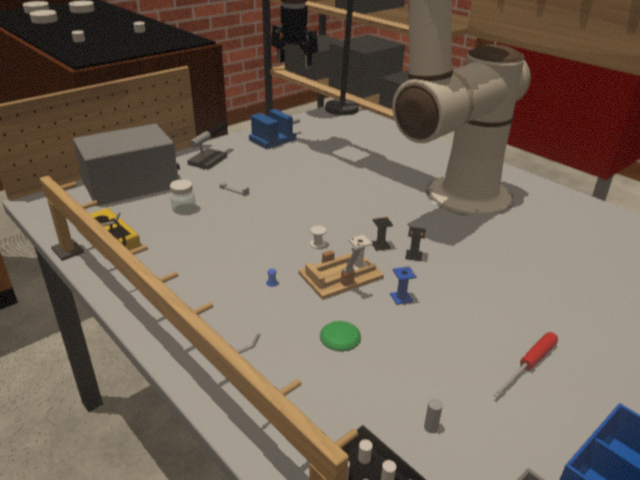

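View pics/top0.png

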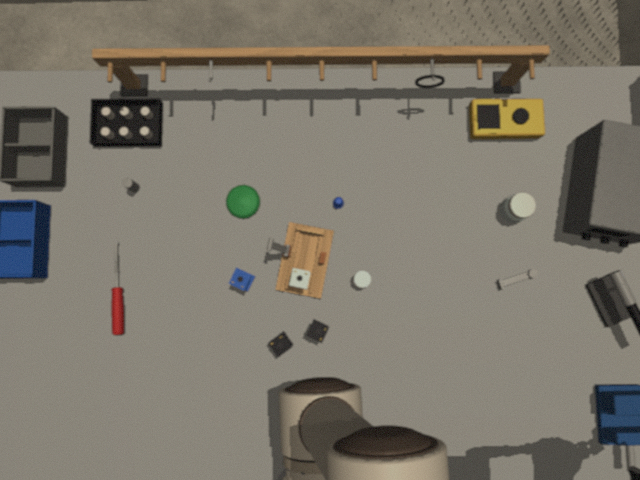

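The top view shows the white bobbin in the cradle at px (300,278). The look-alikes are black at (280,344) and (317,331) and blue at (241,280), and the short white bobbin is at (362,280). The cradle is yawed about -13°. I'll fit the cradle pose and check with a close crop.

```bash
cat > h.py <<'E'
from station import robot
import numpy as np, cv2
def cloud(c,d,m):
    k=robot.calibration(c); v,u=np.nonzero(m&(d>0)); z=d[v,u]
    P=np.stack([(u-k["cx"])/k["fx"]*z,-(v-k["cy"])/k["fy"]*z,-z,np.ones_like(z)])
    return (np.linalg.inv(k["camera_from_world"])@P)[:3].T
E
python3 - <<'E'
from h import *
p,d=robot.snapshot("top")
cv2.imwrite("pics/crop.png",cv2.resize(p[200:320,220:380],None,fx=5,fy=5,interpolation=cv2.INTER_CUBIC)[:,:,::-1])
for t in ("cradle","bobbin","keeper"):
    for q in robot.masks_of("top",t)[:2]:
        P=cloud("top",d,q["mask"]); 
        if t=="cradle": P=P[P[:,2]<.05]
        r=cv2.minAreaRect((P[:,:2]*1000).astype(np.float32)); print(t,round(q["p"],2),len(P),r,P[:,2].max())
k=robot.calibration("top"); print(k["fx"],{x:k[x] for x in k if x not in("camera_from_world",)})
hsv=cv2.cvtColor(p,cv2.COLOR_RGB2HSV); m=np.zeros(d.shape,bool); m[215:305,270:340]=1
m&=(hsv[:,:,1]>70); P=cloud("top",d,m); P=P[P[:,2]<.05]; print(cv2.minAreaRect((P[:,:2]*1000).astype(np.float32)))
# known-offset fit over repeated marks
L={"cradle":(0,0),"stop":(.058,0),"keeper_hinge":(.01,.04)}
A=[];B=[]
for c in("scene","top"):
    for i in range(3):
        robot.snapshot(c)
        for t in L:
            r=robot.mark_of(c,t)
            if r and r[0]["p"]>.4: A.append(L[t]);B.append(r[0]["at"][:2])
A=np.array(A);B=np.array(B);a=A-A.mean(0);b=B-B.mean(0)
th=np.arctan2((a[:,0]*b[:,1]-a[:,1]*b[:,0]).sum(),(a*b).sum());R=np.array([[np.cos(th),-np.sin(th)],[np.sin(th),np.cos(th)]])
print(len(A),np.degrees(th),B.mean(0)-R@A.mean(0))
print(robot.read_state()["time"])
E
```

```text
cradle 0.82 2821 ((515.35302734375, 50.29193878173828), (125.53215026855469, 152.31283569335938), 78.3825454711914) 0.04999495152844613
bobbin 0.81 324 ((362.1158752441406, 12.4976806640625), (36.67013931274414, 36.11320877075195), 62.80720520019531) 0.07097834007012738
bobbin 0.79 366 ((469.6458740234375, 169.8883056640625), (36.684226989746094, 35.9118537902832), 64.87847137451172) 0.07226006195688695
keeper 0.7 150 ((534.1668701171875, 87.90789031982422), (34.88404846191406, 21.412555694580078), 76.18916320800781) 0.12335951896291575
569.3523247408534 {'fx': 569.3523247408534, 'fy': 569.3523247408534, 'cx': 323.03572703570654, 'cy': 233.4300416281149}
((511.4845886230469, 39.7088508605957), (101.94161987304688, 150.45523071289062), 78.3934326171875)
17 -9.970146571933109 [0.51294172 0.03950962]
2.8
```

View pics/crop.png

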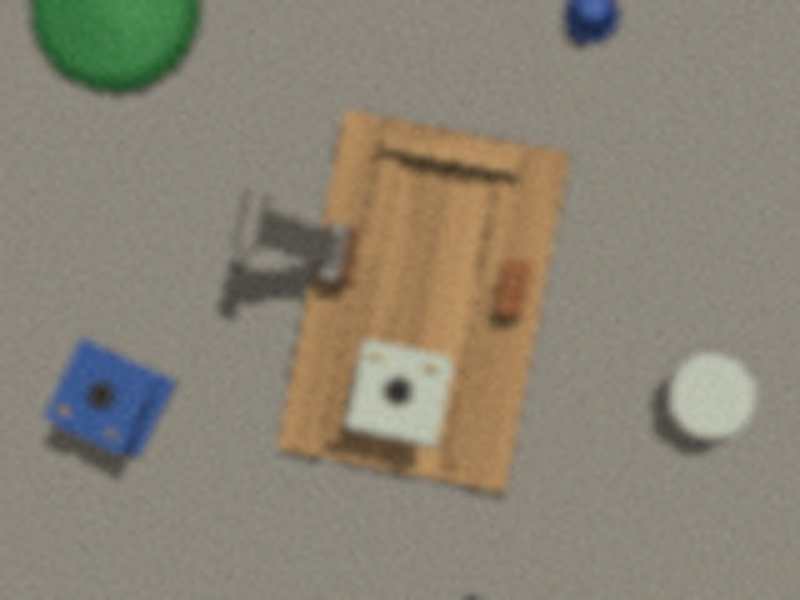

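Choice: the white bobbin at crop px (398,390), with brass lugs on top, standing in the groove. Cradle is at (0.512, 0.040) with yaw -11.6°. Next, move behind the bobbin with fingers shut.

drive_tool --targets '[[[28.3,61.5,0],-0.454,0],[[28.3,61.5,0],-0.454,0],[[28.3,61.5,0],-0.454,0],[[28.3,61.5,0],-0.454,0],[[28.3,61.5,0],-0.454,0],[[28.3,61.5,0],-0.454,0],[[28.3,61.5,0],-0.454,0],[[28.3,61.5,0],-0.454,0],[[28.3,61.5,0],-0.454,0],[[28.3,61.5,-5],-0.454,0],[[28.3,61.5,-8],-0.454,0],[[28.3,61.5,-8],-0.454,0]]'

```text
time: 4.3
eef_pos: [0.4242, 0.0604, 0.1596]
tool_rot: [[0.98, -0.198, -0.005], [-0.198, -0.98, 0.001], [-0.005, 0.0, -1.0]]
ft_force: [0.1, -0.5, 0.2]
finger_gap: -0.0
```

```bash
python3 - <<'E'
from h import *
p,d=robot.snapshot("wrist"); cv2.imwrite("pics/w1.png",p[:,:,::-1])
for t in("bobbin","bobbin_mid","keeper_tip","keeper_hinge","cradle","stop"):
    print(t,[(np.round(q["at"],3),round(q["p"],2)) for q in robot.mark_of("wrist",t)[:3]])
s=robot.read_state();print(s["time"],s["eef_pos"])
E
```

```text
bobbin [(array([0.471, 0.168, 0.001]), 0.88), (array([0.365, 0.015, 0.   ]), 0.83), (array([0.467, 0.05 , 0.009]), 0.65)]
bobbin_mid [(array([0.469, 0.048, 0.043]), 0.94), (array([0.362, 0.015, 0.034]), 0.79), (array([0.471, 0.174, 0.034]), 0.74)]
keeper_tip [(array([0.533, 0.108, 0.116]), 0.74)]
keeper_hinge [(array([0.528, 0.078, 0.045]), 0.57), (array([ 0.51 ,  0.041, -0.002]), 0.5)]
cradle [(array([ 0.515,  0.037, -0.003]), 0.67)]
stop []
4.65 [0.42657488 0.05675045 0.1638182 ]
```

View pics/w1.png

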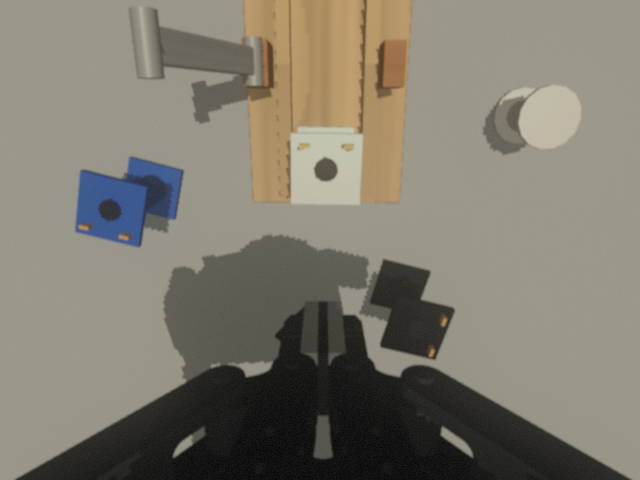

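The wrist view shows the fingers (px 323,330) lined up with the white bobbin (px 326,168), and the cradle square to the image. Next, descend and push slowly.

drive_tool --targets '[[[0,0,-5],0,0],[[0,0,-9.1],0,0],[[0,0,-9.1],0,0],[[0.49,-0.1,-9.1],0,0],[[0.98,-0.2,-9.1],0,0],[[1.27,-0.26,-9.1],0,0],[[1.57,-0.32,-9.1],0,0],[[1.86,-0.38,-9.1],0,0],[[2.16,-0.44,-9.1],0,0],[[2.45,-0.5,-9.1],0,0],[[2.74,-0.56,-9.1],0,0],[[3.04,-0.62,-9.1],0,0]]'

```text
time: 6.15
eef_pos: [0.4563, 0.0518, 0.0713]
tool_rot: [[0.979, -0.202, -0.0], [-0.202, -0.979, 0.0], [-0.0, -0.0, -1.0]]
ft_force: [-0.4, -0.8, 0.9]
finger_gap: -0.0001
```

drive_tool --targets '[[[0.29,-0.06,0],0,0],[[0.59,-0.12,0],0,0],[[0.88,-0.18,0],0,0],[[1.18,-0.24,0],0,0],[[1.47,-0.3,0],0,0],[[1.76,-0.36,0],0,0],[[2.06,-0.42,0],0,0],[[2.35,-0.48,0],0,0]]'

```text
time: 7.15
eef_pos: [0.4798, 0.047, 0.0713]
tool_rot: [[0.979, -0.202, -0.0], [-0.202, -0.979, 0.0], [-0.0, -0.0, -1.0]]
ft_force: [0.7, -0.0, 0.2]
finger_gap: 0.0001
```

```bash
python3 - <<'E'
from h import *
p,d=robot.snapshot("wrist"); cv2.imwrite("pics/w2.png",p[:,:,::-1])
for t in("bobbin","bobbin_mid"):
    print(t,[(np.round(q["at"],3),round(q["p"],2)) for q in robot.mark_of("wrist",t)[:3]])
s=robot.read_state();print(s["time"],s["eef_pos"],s["ft_force"])
E
```

```text
bobbin [(array([0.47 , 0.172, 0.002]), 0.87), (array([0.478, 0.047, 0.028]), 0.67), (array([0.53 , 0.077, 0.046]), 0.41)]
bobbin_mid [(array([0.51 , 0.039, 0.038]), 0.69), (array([0.467, 0.174, 0.038]), 0.66)]
7.3 [0.47972377 0.04695807 0.07132288] [-0.14855475 -0.46882968  0.08139966]
```

View pics/w2.png

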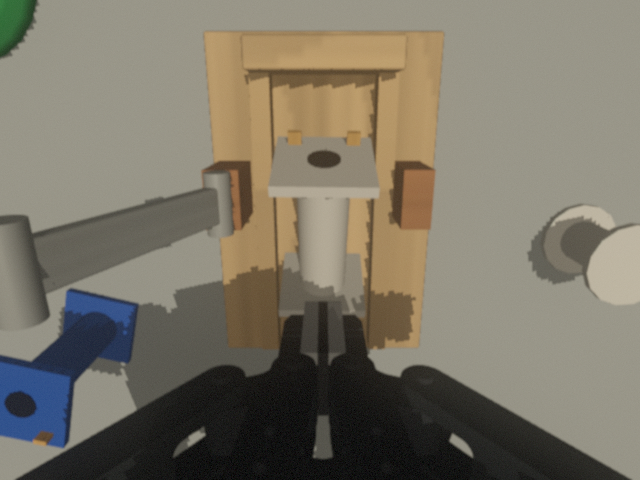

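drive_tool --targets '[[[0,0,0],0,0],[[0,0,0],0,0],[[-0.5,0.1,0],0,0]]'

```text
time: 7.68
eef_pos: [0.4746, 0.048, 0.0714]
tool_rot: [[0.979, -0.202, 0.0], [-0.202, -0.979, -0.0], [0.0, -0.0, -1.0]]
ft_force: [-0.1, 0.5, 0.1]
finger_gap: 0.0002
```

```bash
python3 - <<'E'
from h import *
p,d=robot.snapshot("wrist"); cv2.imwrite("pics/w3.png",p[:,:,::-1])
for t in("bobbin","bobbin_mid"):
    print(t,[(np.round(q["at"],3),round(q["p"],2)) for q in robot.mark_of("wrist",t)[:3]])
s=robot.read_state();print(s["time"],s["eef_pos"],s["ft_force"])
E
```

```text
bobbin [(array([0.485, 0.046, 0.03 ]), 0.92), (array([0.473, 0.169, 0.001]), 0.65)]
bobbin_mid [(array([0.468, 0.173, 0.038]), 0.72), (array([0.486, 0.045, 0.03 ]), 0.51)]
7.825 [0.47416775 0.0481155  0.07120623] [ 0.39786535  0.40332661 -0.52868814]
```

View pics/w3.png

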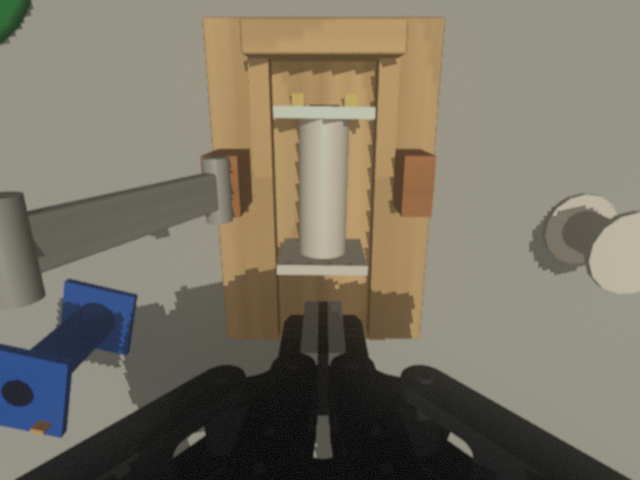

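The bobbin lies in the groove: flanges at px rows 112 and 260, lugs towards the stop, middle level with the posts. Next, go outside the keeper and push it inwards.

drive_tool --targets '[[[-0.5,0.1,6],0,0],[[-0.5,0.1,13],0,0],[[-0.5,0.1,13],0,0],[[3,5,13],0,0],[[6.8,9.3,13],0,0],[[6.8,9.3,13],0,0],[[6.8,9.3,13],0,0],[[6.8,9.3,8],0,0],[[6.8,9.3,4.8],0,0],[[6.8,9.3,4.8],0,0],[[6.8,9.3,4.8],0,0]]'

```text
time: 9.2
eef_pos: [0.5433, 0.1405, 0.121]
tool_rot: [[0.979, -0.203, 0.002], [-0.203, -0.979, 0.0], [0.002, -0.001, -1.0]]
ft_force: [0.2, 0.5, 0.7]
finger_gap: -0.0002
```

```bash
python3 - <<'E'
from h import *
for c in("top","scene"):
    p,d=robot.snapshot(c)
    if c=="scene": cv2.imwrite("pics/s3.png",cv2.resize(p[190:310,260:420],None,fx=5,fy=5,interpolation=cv2.INTER_CUBIC)[:,:,::-1])
    for t in("bobbin","bobbin_mid","keeper_tip"):
        print(t,[(np.round(q["at"],3),round(q["p"],2)) for q in robot.mark_of(c,t)[:4]])
s=robot.read_state();print(s["time"],s["eef_pos"],s["ft_force"])
E
```

```text
bobbin [(array([ 0.334,  0.092, -0.001]), 0.73), (array([0.468, 0.172, 0.002]), 0.72), (array([0.492, 0.046, 0.033]), 0.7), (array([0.572, 0.027, 0.044]), 0.6)]
bobbin_mid [(array([0.336, 0.09 , 0.031]), 0.9), (array([ 0.467, -0.082, -0.001]), 0.74), (array([0.364, 0.015, 0.032]), 0.73), (array([0.474, 0.167, 0.032]), 0.6)]
keeper_tip [(array([0.538, 0.104, 0.114]), 0.48)]
bobbin [(array([ 0.336,  0.092, -0.001]), 0.96), (array([0.49 , 0.038, 0.025]), 0.66), (array([ 0.362,  0.013, -0.   ]), 0.65), (array([0.47 , 0.174, 0.   ]), 0.6)]
bobbin_mid [(array([0.337, 0.09 , 0.028]), 0.85), (array([0.467, 0.17 , 0.031]), 0.85), (array([0.518, 0.042, 0.032]), 0.79), (array([0.363, 0.015, 0.031]), 0.41)]
keeper_tip [(array([0.536, 0.107, 0.115]), 0.8), (array([ 0.645,  0.176, -0.001]), 0.42)]
9.6 [0.54285225 0.14103578 0.11981181] [ 1.18762972  0.31438657 -0.31967032]
```

View pics/s3.png

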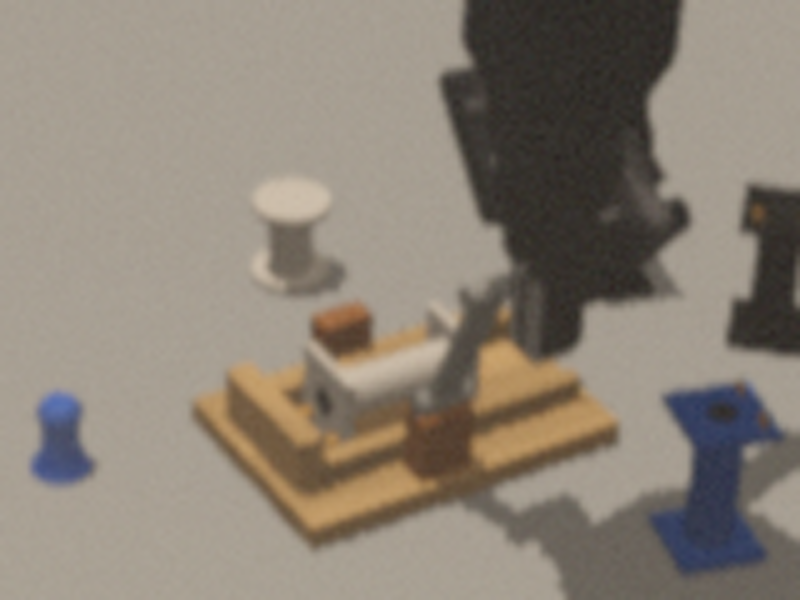

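The crop shows the bobbin lying flat with its lug end at (325,390) facing the stop, and the fingers beside the keeper tip at (500,290). Push the keeper past upright.

drive_tool --targets '[[[-0.15,-0.74,0],0,0],[[-0.3,-1.47,0],0,0],[[-0.45,-2.2,0],0,0],[[-0.6,-2.94,0],0,0],[[-0.75,-3.68,0],0,0],[[-0.9,-4.4,0],0,0],[[-1.05,-5.15,0],0,0],[[-1.2,-5.9,0],0,0],[[-1.36,-6.6,0],0,0],[[-1.5,-7.35,0],0,0],[[-1.66,-8.1,0],0,0],[[-1.8,-8.8,0],0,0]]'

```text
time: 11.1
eef_pos: [0.5245, 0.0525, 0.1193]
tool_rot: [[0.979, -0.202, 0.0], [-0.202, -0.979, -0.0], [0.0, 0.0, -1.0]]
ft_force: [1.0, -0.2, -0.3]
finger_gap: -0.0001
```

```bash
python3 - <<'E'
from h import *
for c in("top","scene"):
    p,d=robot.snapshot(c)
    if c=="scene": cv2.imwrite("pics/s4.png",cv2.resize(p[190:310,260:420],None,fx=5,fy=5,interpolation=cv2.INTER_CUBIC)[:,:,::-1])
    for t in("keeper_tip",):
        print(t,[(np.round(q["at"],3),round(q["p"],2)) for q in robot.mark_of(c,t)[:4]])
s=robot.read_state();print(s["time"],s["eef_pos"],s["ft_force"])
E
```

```text
keeper_tip [(array([0.461, 0.44 , 0.003]), 0.23)]
keeper_tip [(array([0.521, 0.04 , 0.11 ]), 0.84)]
11.3 [0.52458902 0.05283869 0.11935219] [-0.03649929 -0.30171346  0.32237202]
```

View pics/s4.png

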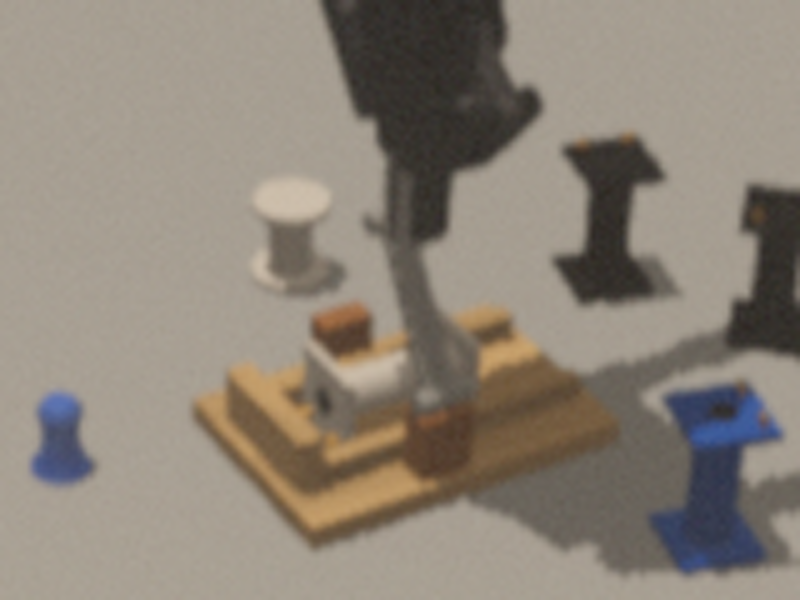

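Keeper tip is at about θ = 1.0 with the fingers behind it, as planned. Next, lift over the bar and press it down along its arc.

drive_tool --targets '[[[0,0.2,1.8],0,0],[[-0.2,-1,1.8],0,0],[[-0.38,-1.86,1.8],0,0],[[-0.42,-2.1,0.8],0,0],[[-0.54,-2.65,-0.2],0,0],[[-0.64,-3.15,-0.8],0,0],[[-0.74,-3.63,-1.4],0,0],[[-0.81,-4,-2.1],0,0],[[-0.88,-4.3,-2.7],0,0],[[-0.93,-4.5,-3.4],0,0],[[-0.97,-4.75,-4.1],0,0],[[-0.97,-4.75,-4.1],0,0]]'

```text
time: 12.8
eef_pos: [0.514, -0.0021, 0.0782]
tool_rot: [[0.98, -0.2, -0.003], [-0.2, -0.98, -0.014], [-0.0, 0.015, -1.0]]
ft_force: [-8.0, -30.5, 6.9]
finger_gap: -0.0
```

drive_tool --targets '[[[0,-0.1,-0.5],0,0],[[0,-0.1,-1],0,0],[[0,-0.1,-1.4],0,0],[[0,-0.1,-1.6],0,0],[[0,-0.1,-1.7],0,0],[[0,-0.1,-1.7],0,0]]'

```text
time: 13.55
eef_pos: [0.5146, 0.004, 0.0623]
tool_rot: [[0.98, -0.2, -0.002], [-0.2, -0.98, -0.002], [-0.001, 0.002, -1.0]]
ft_force: [-7.2, -4.9, 14.8]
finger_gap: 0.0001
```

drive_tool --targets '[[[0,0,4],0,0],[[0,0,10],0,0],[[0,0,12],0,0],[[-6,0,12],0,0],[[-10,0,12],0,0],[[-10,0,12],0,0]]'

```text
time: 14.3
eef_pos: [0.4124, 0.0055, 0.1799]
tool_rot: [[0.979, -0.201, -0.002], [-0.201, -0.979, 0.001], [-0.002, -0.001, -1.0]]
ft_force: [1.2, 0.2, -0.1]
finger_gap: 0.0001
```

```bash
python3 - <<'E'
from h import *
for c in("top","scene","wrist"):
    p,d=robot.snapshot(c)
    if c=="wrist": cv2.imwrite("pics/w5.png",p[:,:,::-1])
    for t in("keeper_tip","bobbin","bobbin_mid"):
        print(c,t,[(np.round(q["at"],3),round(q["p"],2)) for q in robot.mark_of(c,t)[:4]])
    for q in robot.masks_of(c,"keeper")[:1]:
        P=cloud(c,d,q["mask"]); r=P[:,:2]-[.512,.04]; y=r@[.201,.98]
        for a in range(-50,60,10):
            z=P[(y*1e3>=a)&(y*1e3<a+10),2]
            if len(z): print(a,len(z),np.round(np.percentile(z,[50,90]),3))
s=robot.read_state();print(s["time"],s["eef_pos"],s["ft_force"])
E
```

```text
top keeper_tip [(array([0.516, 0.002, 0.047]), 0.84)]
top bobbin [(array([0.492, 0.045, 0.036]), 0.84), (array([0.468, 0.171, 0.001]), 0.83), (array([ 0.337,  0.092, -0.001]), 0.57), (array([0.364, 0.009, 0.001]), 0.38)]
top bobbin_mid [(array([0.521, 0.041, 0.03 ]), 0.83), (array([0.334, 0.092, 0.032]), 0.62), (array([0.639, 0.175, 0.002]), 0.4), (array([0.519, 0.002, 0.046]), 0.2)]
-40 36 [0.051 0.054]
-30 22 [0.05  0.054]
-20 25 [0.05  0.052]
-10 29 [0.049 0.054]
0 30 [0.049 0.053]
10 34 [0.05  0.053]
20 35 [0.05  0.053]
30 51 [0.051 0.055]
40 17 [0.048 0.052]
scene keeper_tip [(array([0.516, 0.004, 0.044]), 0.77)]
scene bobbin [(array([ 0.361,  0.013, -0.   ]), 0.89), (array([ 0.472,  0.173, -0.002]), 0.88), (array([ 0.336,  0.087, -0.001]), 0.87), (array([0.488, 0.04 , 0.03 ]), 0.86)]
scene bobbin_mid [(array([0.521, 0.039, 0.031]), 0.95), (array([0.47 , 0.172, 0.032]), 0.72), (array([0.338, 0.09 , 0.029]), 0.64), (array([0.363, 0.016, 0.036]), 0.6)]
-40 32 [0.048 0.051]
-30 37 [0.048 0.051]
-20 22 [0.048 0.05 ]
-10 24 [0.048 0.05 ]
0 22 [0.048 0.05 ]
10 29 [0.048 0.05 ]
20 18 [0.049 0.05 ]
30 19 [0.049 0.051]
40 50 [0.048 0.051]
wrist keeper_tip [(array([0.514, 0.004, 0.046]), 0.73)]
wrist bobbin [(array([0.486, 0.048, 0.026]), 0.95), (array([0.472, 0.167, 0.   ]), 0.81), (array([0.519, 0.033, 0.028]), 0.66), (array([ 0.367,  0.014, -0.002]), 0.6)]
wrist bobbin_mid [(array([0.519, 0.032, 0.03 ]), 0.93), (array([0.338, 0.091, 0.03 ]), 0.81), (array([0.36 , 0.012, 0.034]), 0.81), (array([0.47 , 0.173, 0.037]), 0.56)]
-40 715 [0.051 0.052]
-30 427 [0.05  0.051]
-20 447 [0.05  0.051]
-10 438 [0.05 0.05]
0 450 [0.05  0.051]
10 428 [0.05  0.051]
20 433 [0.05  0.051]
30 657 [0.05  0.052]
40 265 [0.051 0.052]
15.05 [0.41492822 0.00450464 0.18129302] [-0.43404665  0.66583142  1.05178362]
```

View pics/w5.png

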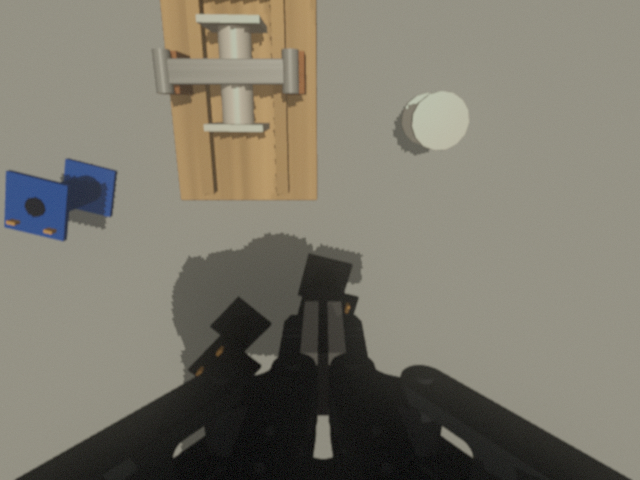

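The keeper (px 230,72) lies level between the flanges. Its top reads 50-51 mm along its whole length, and the arm is clear.

```bash
python3 -c "
from station import robot
print(robot.sign_off())"
```

```text
the job is handed in; nothing more can be done
None
```

I tipped the white bobbin over with closed fingers so that it lies in the groove with its lugs towards the stop. I then swung the keeper past upright, pressed it down from above along its arc, and backed away. I handed the job in at about 15 s of the 48 s allowed. The hand-in gave no verdict.

**Last checks:**
- **Keeper:** its top reads 50–51 mm in the wrist depth, which is flat over its whole length, and the tip is at about 46 mm. That is fully down, between the two flanges.
- **Bobbin:** its middle is about 7–9 mm to +x of the cradle's centre and 30 mm above the zinc. It is near the groove's centre line. Two cameras put it within about 3 mm of it; the wrist camera put it about 6 mm off, but that picture shows it central.
- **Arm and bystanders:** the arm is clear of everything. Bystanders show no movement in the later pictures, but I did not measure all of them again.

**What did not go to plan:** near the end of the swing the wrist read a sideways force of about 30 N, because the fingers wedged slightly against the cross-bar. It dropped to about 5 N sideways (15 N upward from pressing) by the end of the next press, and the limit is 120 N.

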